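# Hang the strip basket, then hold the sprung medicine-box lid open at 60 degrees

### The arm

A 6-joint arm with a two-finger parallel gripper is mounted at the origin on a cart in front of the work surface, level with it; the furniture and walls round the work are solid. World frame = base frame: x ahead of the robot, y to its left, z up, the work surface at z = 0. Lengths are in m, angles in rad, forces in N, time in s.
With the tool pointing down it reaches from about 0.425 to 0.95 m from the base axis. Payload 14.7 kg.
Tool frame: the origin (TCP) lies at the centre of the arm's flange, where the gripper is bolted on; the fingertips stand 173 mm ahead of it and the grasp point (between the pads) lies 155 mm ahead of it (tips_ahead is the distance from the TCP to the fingertips, in m); z points along the fingers, y is the line along which they close (so a half turn about z gives the same grasp; the last joint's range is limited). The gripper opens to 85 mm and grips with 20 to 120 N. Pads are 22 mm wide; open, the fingers measure 114 mm over their backs; the gripper's body (76 mm by 85 mm) begins 54 mm behind the grasp point. The pads swing forward as they close: fully open they stand 13 mm farther back than shut.
Start: joints at [-1.282, 0.48, 1.596, -0, 1.065, -0.047], TCP at [0.214, -0.614, 0.405] pointing down, gripper open.
Joint ranges: [-2.75, 2.75], [-0.82, 2.05], [0.23, 2.67], [-1.56, 4.7], [0.09, 2.69], [-2.92, 2.92]. Speed limits (rad/s): [1.89, 1.89, 2.39, 3.01, 3.01, 3.01].

### API

Orientations are given as a rotation vector (axis times angle).
In Python, from plant import observe, camera, sign_off, tips_ahead gives the robot as it stands.
- The arm moves only by the tool move_arm, never from a script. Its argument "targets" is a list of rows, each an object of numbers: "hand": the opening, from -1 (shut) to 1 (fully open); "dx", "dy", "dz": the shift along the world's x, y, z in units of 60 mm (1.0 is 60 mm); "spin": the turn about the world's z in units of 10 degrees (1.0 is 10 degrees). In form: [{"hand": .., "dx": .., "dy": .., "dz": .., "spin": ..}, ...]. A call has 1 to 8 rows; each row shifts and turns the commanded pose from where the row before left it; what a row does not reach is not made up. A row lasts 1/8 s, in which the tool goes at most 62.5 mm and 10.7 degrees, less where a joint would pass 70% of its speed; a pose out of reach is approached as far as the arm can. A call with a number of a shift or a turn outside -1 to 1 is refused whole. A call with a gripper value outside its range is refused whole. The fingers move at their own pace and stop on an object; the grip force is fixed at half the most. Time passes only in rows, so rows that do not move let the fingers close. It gives the time, the measured TCP pose, the force, the opening and the grip force at its end, in the units of the state.
- observe(): the state, without advancing time (a new reading comes with each control period).
- camera(name): name is "side" or "top"; returns a dict with "color" (400x640x3 uint8, red, green, blue), "fx", "fy", "cx", "cy" (pixels), "world_to_cam" (4x4, takes a point from world to camera coordinates). Camera axes: x right, y down, z forward; pixel columns grow to the right and rows downward; lengths in m; the calibration is good to about 2 mm. A picture is of the moment at which its call begins. There is no depth.
- sign_off(): hands the job in; it is judged then, once.
The state is a dict: "time": time; "q": joint angles; "joint_velocities": joint speeds; "joint_torque": joint torques, N m; "eef_pos": TCP position; "tcp_rot": TCP orientation; "contact_force": force on the tool from outside, world axes, zero at the start; "ft_torque": the same for the moment, N m; "width": finger opening in m; "gripper_force": force on a finger pad.
Only numpy, scipy, OpenCV 4.12 (cv2) and the standard library are available. Lean on these libraries where they do the work, as an engineer would, in place of code of your own. Each camera call takes 0.05 s, during which the arm holds its last target. There are 200 camera calls.

### The job

The wire basket of tablet strips has been left standing on the lid of the grey medicine box: hang it by its handle on the double hook of the stand without tipping it, and let go of it. Then lift the box's lid, which springs shut by itself, and hold it open at 60 degrees so that the nurse can look in and reach the stock; finish while still holding the lid there, with the basket left on the hooks and the other things where they are.

Things in the scene. Friction and masses are not known exactly. Their poses are not given: they have to be found in the camera images.
- basket: Wire basket 84 x 110 x 45 mm (x, y, height) with three tablet strips fast in it, about 0.13 kg, standing loose on the lid behind the lid's handle. Origin: centre of the underside; z up, y along the handle. A stiff bow handle stands over it: 7 mm bar, level, 115 mm above the underside, 70 mm above the rim, straight to y = -43 and +43 mm; uprights at y = -55 and +55 mm.
- basket_grip (a point): Middle of the basket's handle bar, on the bar's axis, 115 mm above the underside: a 12 mm thick, 44 mm long grey grip sleeve (along basket y) to be pinched from above across it. Axes as the basket's.
- hook_stand: Fixed steel stand, foot 150 x 130 x 12 mm. Origin: centre of the foot's underside; z up, x away from the hook tips. A column at x = +55 mm has a cross bar along y at 192 mm height, from which two J hooks of 6 mm wire run to -x at y = -32 and +32 mm (58 mm clear between them), drop to a level seat from x = -5 to -35 mm and turn up to tips at x = -47 mm, 201 mm high.
- hook_seat (a point): Where the middle of the basket's bar lies when hung in both hooks: midway between them at stand x = -20 mm, 181.5 mm above the desk (bar along stand y, up to 15 mm before or behind). Axes as the stand's. Hung on from the front (-x side): the bar passes over the tips while the basket's body passes below the hooks, then the bar lowers into the seat.
- medicine_box: Fixed grey sheet-steel box 160 x 220 x 75 mm (x, y, height), open inside, lid hinged along its +x (far) edge; origin: centre of the underside; z up, y along the hinge.
- lid_hinge (a point): Middle of the lid's hinge axis, on the box, at box x = +80 mm, 75 mm above the desk; the axis runs along box y; axes as the box's.
- lid_handle (a point): Middle of the lid's bow handle, on its bar's axis: 10 mm round steel bar along box y, straight for 35 mm either side, 37 mm above the lid's top; 138 mm before (-x) and 40 mm above the hinge axis when the lid is shut. Moves and turns with the lid; when pinched from above it turns between the pads as the lid rises.
- lid (a joint): Angle of the box's lid in rad: 0 shut, grows as the front edge rises, 1.047 is 60 degrees, stop at 1.75. The lid (0.3 kg) and its hinge spring shut it from any angle: about 2 N upward at the handle starts it, and 2 to 3 N square to the lid hold it at 60 degrees.
- green_cup: Empty green dose cup with a finger tab, 62 x 77 x 44 mm, loose, to be left alone; origin under its middle.
- tall_bottle: White tablet bottle, 48 mm wide, 78 mm tall, loose, to be left alone; origin under its middle.
- small_bottle: White tablet bottle, 43 mm wide, 66 mm tall, at the left, loose, to be left alone; origin under its middle.
- carton: Medicine carton 46 x 74 x 36 mm, at the right, loose, to be left alone; origin under its middle.
- flat_carton: Flat medicine carton 55 x 85 x 20 mm, at the left, loose, to be left alone; origin under its middle.
- week_organiser: Seven-day pill organiser 38 x 186 x 24 mm, at the front left, loose, to be left alone; origin under its middle, y along its length.

How it is judged:
On the way, in this order (a step that is already met when the one before it is completed fails the run):
1. the basket hangs level by its handle in both hooks, let go (x of basket_grip in the frame of hook_seat between -0.02 and 0.02 m and y of basket_grip in the frame of hook_seat between -0.018 and 0.018 m and z of basket_grip in the frame of hook_seat between -0.008 and 0.01 m and angle between basket's own z axis and vertical below 0.35 rad and contact force between basket and hook_stand above 0.3 N and contact force between each of the arm, the fingers and basket below 0.05 N and linear speed of basket below 0.05 m/s), for 0.3 s.
2. the lid is held open at about 60 degrees (value of joint lid between 0.907 and 1.187 rad and contact force between the fingers and lid above 0.5 N), for 0.2 s.
At the end, for the whole second after the job is handed in: The basket hangs by its handle bar in both hooks (bar within 20 mm front to back and 18 mm sideways of the seat, tilted less than 20 degrees), touched by no part of the robot; the lid stands at 60 degrees, 8 either way, at rest, and only the gripper's fingers, still touching it, keep it open (all of step 2 and x of basket_grip in the frame of hook_seat between -0.02 and 0.02 m and y of basket_grip in the frame of hook_seat between -0.018 and 0.018 m and z of basket_grip in the frame of hook_seat between -0.008 and 0.01 m and angle between basket's own z axis and vertical below 0.35 rad and contact force between basket and hook_stand above 0.3 N and contact force between each of the arm, the fingers and basket below 0.05 N and velocity of joint lid between -0.05 and 0.05 rad/s and contact force between each of basket, green_cup, tall_bottle, small_bottle, carton, flat_carton, week_organiser and lid below 0.05 N); the arm keeps its last pose, push and grip.
It fails at once if the lid is raised with the basket still standing on it (value of joint lid above 0.15 rad and contact force between basket and lid above 0.05 N).
It fails at once if the basket is tipped more than 45 degrees (angle between basket's own z axis and vertical above 0.785 rad).
It fails at once if one of the other things (cup, bottles, cartons, organiser) is moved more than 20 mm (distance of any of green_cup, tall_bottle, small_bottle, carton, flat_carton, week_organiser from where it was at the start of the episode above 0.02 m).
It also fails if it takes over 64 s, if anything falls off the work surface, if the arm or the gripper's body presses on something with over 40 N, if the wrist force passes 120 N, or if a joint passes its speed limit or range.

## Working session

There is one attempt and no reset: what is moved stays moved. The work goes in short steps, Python scripts to look and compute and a tool call to move; the robot and the scene stay as the last step left them, time stands still between calls to the robot, and variables do not carry over. Pictures are saved under pics/ and viewed, at most 10 in all, crops included, and the job is handed in when it is done.

Besides the shell and the picture viewer there is one more tool, called after "Emit:" by a JSON object that holds its "fn" and its "kwargs". move_arm: Moves the arm, as the interface text tells. Its arguments: {"type":"object","properties":{"targets":{"type":"array"}},"required":["targets"]}

```bash
ls; mkdir -p pics; cat > h.py <<'E'
import numpy as np, cv2, json
from plant import observe, camera, sign_off, tips_ahead
def snap(n,f):
    c=camera(n); cv2.imwrite('pics/'+f+'.png',c['color'][:,:,::-1])
    np.savez('pics/'+f+'.npz',**{k:np.array(v) for k,v in c.items()}); return c
def ray(f,u,v):
    c=np.load('pics/'+f+'.npz'); M=c['world_to_cam']; R=M[:3,:3]; o=-R.T@M[:3,3]
    d=R.T@np.array([(u-c['cx'])/c['fx'],(v-c['cy'])/c['fy'],1]); return o,d/np.linalg.norm(d)
def atz(f,u,v,z):
    o,d=ray(f,u,v); return o+d*(z-o[2])/d[2]
def tri(a,b):
    o1,d1=ray(*a);o2,d2=ray(*b)
    s=np.linalg.lstsq(np.c_[d1,-d2],o2-o1,rcond=None)[0]
    p,q=o1+s[0]*d1,o2+s[1]*d2; return (p+q)/2,np.linalg.norm(p-q)
def proj(f,p):
    c=np.load('pics/'+f+'.npz'); M=c['world_to_cam']; q=M[:3,:3]@np.array(p)+M[:3,3]
    return c['fx']*q[0]/q[2]+c['cx'],c['fy']*q[1]/q[2]+c['cy']
def crop(f,x0,y0,x1,y1,k):
    im=cv2.imread('pics/'+f+'.png')[y0:y1,x0:x1]
    cv2.imwrite('pics/%s_c%d.png'%(f,x0),cv2.resize(im,None,fx=k,fy=k,interpolation=cv2.INTER_CUBIC))
E
python3 - <<'E'
from h import *
for n in('top','side'):
    c=snap(n,n+'0'); M=c['world_to_cam']; print(n,-M[:3,:3].T@M[:3,3],M[2,:3],c['fx'])
print(observe(),tips_ahead)
a=[cv2.imread('pics/%s0.png'%n) for n in('top','side')]
E
```

```text
pics
top [2.34305525e-01 2.61878342e-04 1.63816635e+00] [ 0.17617595  0.01729956 -0.98420667] 415.43871934021814
side [ 0.22181073 -0.95173496  1.36070158] [ 0.18716507  0.60497802 -0.77393206] 502.3967851814175
{'time': 0.1, 'q': array([-1.28161676e+00,  4.80778409e-01,  1.59682621e+00,  3.25214922e-05,
        1.06509067e+00, -4.65920864e-02]), 'joint_velocities': array([-0.00084864, -0.00219928, -0.00150064,  0.00194784, -0.00023312,
       -0.00238751]), 'joint_torque': array([ 1.78127251e-03, -9.52256227e+01, -4.31040287e+01,  1.21971084e-04,
        5.11650098e-03,  9.54331398e-06]), 'eef_pos': array([ 0.21415073, -0.61351347,  0.40412471]), 'tcp_rot': array([-3.09634423e+00, -5.24746824e-01,  1.65161494e-04]), 'contact_force': array([ 0.14458073,  0.04802946, -0.1792707 ]), 'ft_torque': array([-0.00421881, -0.0026511 ,  0.0755038 ]), 'gripper_force': 0.0, 'width': 0.08542442240625565} 0.1734
```

View pics/top0.png

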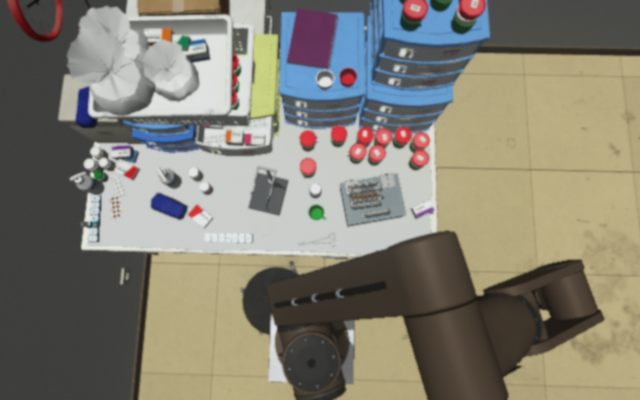

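View pics/side0.png

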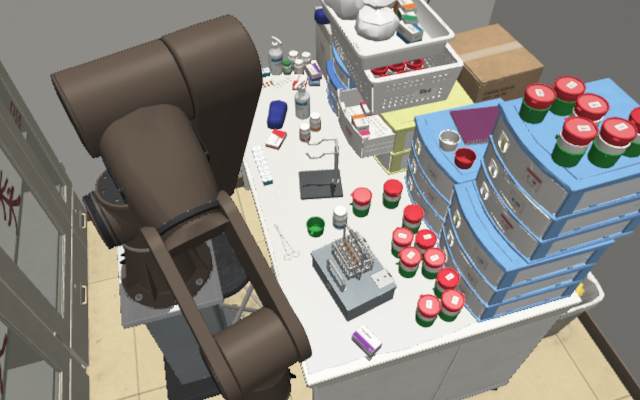

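The top view shows the hook stand at about (268,190), the box with the basket at (372,200), the cup at (317,212) and the carton at (422,210). The side view shows the stand at (322,180) and the box with the basket at (350,270). I'll enlarge both.

```bash
python3 - <<'E'
from h import *
crop('top0',240,155,440,230,4); crop('side0',290,130,410,330,3)
a=cv2.imread('pics/side0.png'); 
s=cv2.resize(a[220:320,300:410],None,fx=6,fy=6,interpolation=cv2.INTER_CUBIC); cv2.imwrite('pics/sb.png',s[:600])
s=cv2.resize(a[130:205,290:350],None,fx=8,fy=8,interpolation=cv2.INTER_CUBIC); cv2.imwrite('pics/ss.png',s[:600])
E
```

```text
(no output)
```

View pics/top0_c240.png

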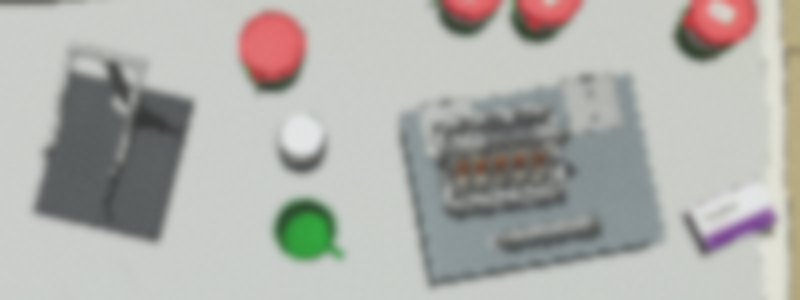

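View pics/sb.png

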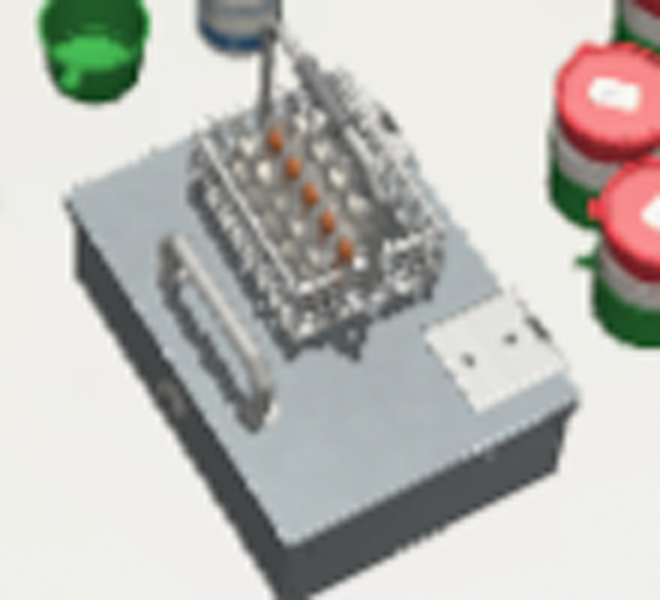

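View pics/ss.png

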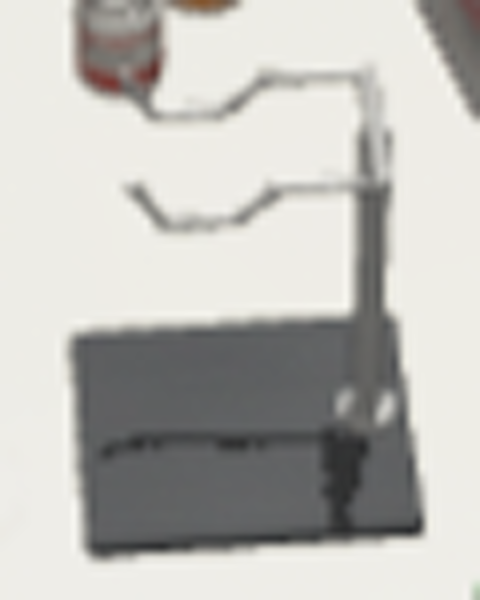

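The crops show the stand's foot corners and both J hooks, whose seats in the side crop are at (155-218,116) and (168-240,224). They also show three visible lid corners, the lid handle and the basket with its bow. I'll fit the models in both views.

```bash
cat >> h.py <<'E'
from scipy.optimize import least_squares
T=lambda x,y:('top0',240+x/4,155+y/4)
B=lambda x,y:('side0',300+x/6,220+y/6)
S=lambda x,y:('side0',290+x/8,130+y/8)
def place(P,m):
    x,y,a,z=P; c,s=np.cos(a),np.sin(a); return np.array([x+c*m[0]-s*m[1],y+s*m[0]+c*m[1],z+m[2]])
def fit(obs,x0):
    def r(P): return np.concatenate([np.array(proj(o[0],place(P,m)))-o[1:] for m,o in obs])
    s=least_squares(r,x0,loss='soft_l1'); print(np.round(s.x,4),'yaw deg',np.degrees(s.x[2])); print(np.round(r(s.x).reshape(-1,2),1).tolist()); return s.x
E
cat > f.py <<'E'
from h import *
p=[tri(T(430,285),B(68,200)),tri(T(662,240),B(290,545)),tri(T(632,75),B(578,400)),tri(T(35,212),S(72,335)),tri(T(158,240),S(92,552)),tri(T(193,98),S(424,535)),tri(T(500,240),B(172,240)),tri(T(598,222),B(265,385))]
for a,b in p: print(a.round(4),round(b,4))
h=.078
st=[((-.075,.065,.012),T(35,212)),((-.075,-.065,.012),T(158,240)),((.075,-.065,.012),T(193,98)),
((-.075,.065,.012),S(72,335)),((-.075,-.065,.012),S(92,548)),((.075,-.065,.012),S(424,530)),((.075,.065,.012),S(397,320)),
((-.047,.032,.201),S(122,75)),((-.047,-.032,.201),S(133,187)),((-.035,.032,.178),S(155,117)),((-.005,.032,.178),S(218,114)),((-.035,-.032,.178),S(168,227)),((-.005,-.032,.178),S(240,221))]
ps=fit(st,[*p[3][0][:2],-.2,0])
bx=[((-.08,.11,h),T(430,285)),((-.08,-.11,h),T(662,240)),((.08,-.11,h),T(632,75)),((.08,.11,h),T(402,112)),
((-.08,.11,h),B(68,200)),((-.08,-.11,h),B(290,545)),((.08,-.11,h),B(578,402))]
pb=fit(bx,[*p[0][0][:2],.1,0])
seat=place(ps,(-.02,0,.1815)); lh=place(pb,(-.058,0,.115)); print('seat',seat,'lidhandle',lh)
np.savez('fit.npz',ps=ps,pb=pb)
c=(p[6][0]+p[7][0])/2; print('lh measured',c)
E
python3 f.py
python3 - <<'E'
from h import *
a=cv2.resize(cv2.imread('pics/side0.png')[222:285,325:378],None,fx=9,fy=9,interpolation=cv2.INTER_CUBIC)[:560]
b=cv2.resize(cv2.imread('pics/top0.png')[174:220,338:408],None,fx=4.6,fy=4.6,interpolation=cv2.INTER_CUBIC)
im=np.zeros((560,a.shape[1]+b.shape[1],3),np.uint8); im[:a.shape[0],:a.shape[1]]=a; im[:b.shape[0],a.shape[1]:]=b
print(im.shape,a.shape); cv2.imwrite('pics/bk.png',im)
E
```

```text
[ 0.4373 -0.1245  0.0657] 0.0082
[ 0.4838 -0.3438  0.0711] 0.0048
[ 0.6414 -0.3153  0.0788] 0.0023
[0.5049 0.2648 0.01  ] 0.0039
[0.4803 0.1415 0.006 ] 0.0034
[0.6255 0.1124 0.0008] 0.0
[ 0.4748 -0.1861  0.1035] 0.005
[ 0.4933 -0.2771  0.1045] 0.0035
[ 0.5658  0.189  -0.2098 -0.0045] yaw deg -12.022871830124679
[[-0.7, -0.7], [0.1, -0.1], [0.5, -0.4], [-0.5, -0.1], [-0.8, 0.5], [0.3, -0.1], [-0.3, -0.8], [0.2, 0.5], [0.2, 0.2], [-0.2, 0.1], [0.8, -0.1], [-0.4, -0.1], [-0.3, 0.1]]
[ 0.5413 -0.2202  0.1988 -0.006 ] yaw deg 11.392553270996839
[[1.2, -2.3], [0.1, -0.9], [-1.1, 0.1], [0.4, 0.4], [0.2, -0.1], [-0.5, 0.0], [-1.0, 0.0]]
seat [0.54622018 0.19317343 0.17704943] lidhandle [ 0.48448729 -0.23165307  0.10904209]
lh measured [ 0.48405332 -0.23161317  0.10399366]
(560, 799, 3) (560, 477, 3)
```

View pics/bk.png

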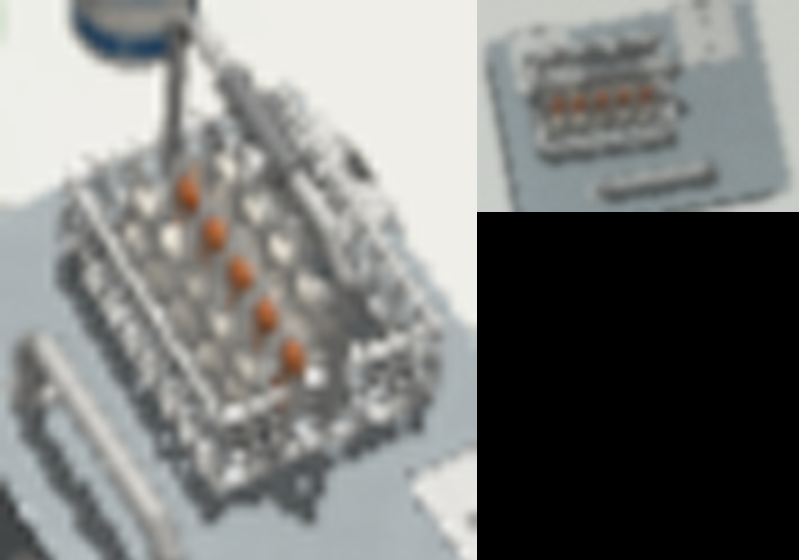

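The basket crop shows the rim corners at (75,190), (222,420) and (435,330), the far upright's top at (182,30), and the bar running to about (345,265). Next I fit the basket pose and overlay it.

```bash
cat > g.py <<'E'
from h import *
pb=np.load('fit.npz')['pb']
K=lambda x,y:('side0',325+x/9,222+y/9)
L=lambda x,y:('top0',338+(x-477)/4.6,174+y/4.6)
ob=[((-.042,.055,.045),K(72,188)),((-.042,-.055,.045),K(222,418)),((.042,-.055,.045),K(438,325)),((0,.052,.115),K(182,32)),
((-.042,.055,.045),L(536,135)),((-.042,-.055,.045),L(672,118))]
for o in (ob,ob[:4]):
    q=fit(o,[.55,-.22,pb[2],.078])
g=place(fit(ob,[.55,-.22,pb[2],.078]),(0,0,.115)); print('grip',g)
q=q
W=[]
for f,(x0,y0,x1,y1) in (('side0',(320,218,384,290)),('top0',(336,172,412,222))):
    k=8 if f=='side0' else 5
    im=cv2.resize(cv2.imread('pics/'+f+'.png')[y0:y1,x0:x1],None,fx=k,fy=k,interpolation=cv2.INTER_CUBIC); im0=im.copy()
    P=lambda m:tuple(int(round(v)) for v in ((np.array(proj(f,place(q,m)))-[x0,y0]+.5)*k))
    r=[(-.042,-.055,.045),(-.042,.055,.045),(.042,.055,.045),(.042,-.055,.045)]
    for i in range(4): cv2.line(im,P(r[i]),P(r[(i+1)%4]),(0,255,0),1)
    cv2.line(im,P((0,-.055,.115)),P((0,.055,.115)),(255,0,0),1); cv2.line(im,P((0,-.022,.115)),P((0,.022,.115)),(0,0,255),1)
    cv2.line(im,P((0,-.055,.0)),P((0,-.055,.115)),(255,0,0),1)
    W.append((im,im0))
a,(b,b0)=W[0][0],W[1]
im=np.zeros((576,800,3),np.uint8); im[:576,:512]=a; 
b=cv2.resize(np.vstack([b,b0]),(288,380)); im[:380,512:]=b; cv2.imwrite('pics/ov.png',im)
E
python3 g.py
```

```text
[ 0.5574 -0.1783  0.1929  0.0639] yaw deg 11.05192471757535
[[-0.7, -0.6], [0.9, 1.5], [1.5, 0.3], [0.5, -1.7], [0.0, 2.2], [-0.6, 1.1]]
[ 0.5762 -0.1296  0.19   -0.014 ] yaw deg 10.888631693663749
[[-0.2, -0.1], [0.3, 0.3], [-0.5, -0.1], [0.3, -0.1]]
[ 0.5574 -0.1783  0.1929  0.0639] yaw deg 11.05192471757535
[[-0.7, -0.6], [0.9, 1.5], [1.5, 0.3], [0.5, -1.7], [0.0, 2.2], [-0.6, 1.1]]
grip [ 0.55738146 -0.17825591  0.1789457 ]
```

View pics/ov.png

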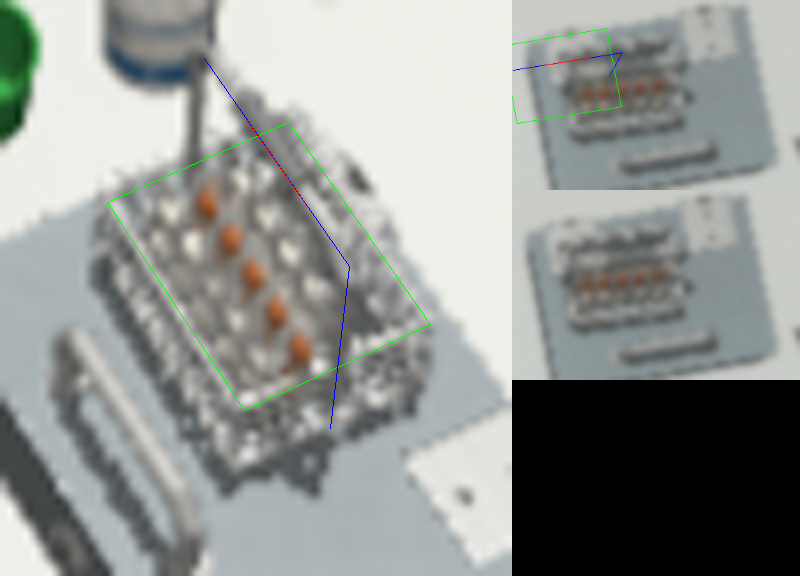

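The red overlay shows height is ambiguous from the side view alone, since the fit drifted 14 mm in z. I'll fix the height to the lid top and add the top-view base corners.

```bash
cat > g2.py <<'E'
from h import *
pb=np.load('fit.npz')['pb']
K=lambda x,y:('side0',325+x/9,222+y/9)
L=lambda x,y:('top0',338+(x-477)/4.6,174+y/4.6)
sd=[((-.042,.055,.045),K(72,188)),((-.042,-.055,.045),K(222,418)),((.042,-.055,.045),K(438,325)),((0,.053,.115),K(182,32))]
tp=[((-.042,.055,.0),L(542,158)),((-.042,-.055,.0),L(680,146))]
def fz(obs,z):
    r=lambda P:np.concatenate([np.array(proj(o[0],place([*P,z],m)))-o[1:] for m,o in obs])
    s=least_squares(r,[.55,-.22,.19],loss='soft_l1'); print(z,s.x.round(4),round(s.cost,2)); print(r(s.x).reshape(-1,2).round(1).tolist()); return [*s.x,z]
for z in (.066,.072,.078): fz(sd,z)
q=fz(sd+tp,.074); print('free'); fit(sd+tp,q)
c,s=np.cos(pb[2]),np.sin(pb[2]); d=np.array(q[:2])-pb[:2]; print('in box',c*d[0]+s*d[1],-s*d[0]+c*d[1]); print('grip',place(q,(0,0,.115)))
im0=cv2.imread('pics/top0.png')[160:230,330:420]; k=8
W=[]
for z0,img in ((0,1),(1,0)):
    im=cv2.resize(im0,None,fx=k,fy=k,interpolation=cv2.INTER_CUBIC)
    P=lambda m:tuple(int(round(v)) for v in ((np.array(proj('top0',place(q,m)))-[330,160]+.5)*k))
    for h in (0,.045):
        r=[(-.042,-.055,h),(-.042,.055,h),(.042,.055,h),(.042,-.055,h)]
        for i in range(4): cv2.line(im,P(r[i]),P(r[(i+1)%4]),(0,255,0) if h else (0,255,255),1)
    for y in(-.055,.055): cv2.line(im,P((0,y,0)),P((0,y,.115)),(255,0,0),1)
    for y in(-.022,.022): cv2.circle(im,P((0,y,.115)),4,(0,0,255),1)
cv2.imwrite('pics/ov2.png',im)
E
python3 g2.py
```

```text
0.066 [ 0.5553 -0.1793  0.1871] 3.37
[[-1.2, -0.6], [0.2, 1.6], [1.0, 0.5], [-0.1, -1.9]]
0.072 [ 0.5538 -0.183   0.1871] 3.77
[[-1.3, -0.7], [0.2, 1.7], [1.1, 0.5], [-0.2, -2.1]]
0.078 [ 0.5522 -0.1867  0.1871] 4.19
[[-1.4, -0.7], [0.2, 1.7], [1.2, 0.5], [-0.2, -2.2]]
0.074 [ 0.552  -0.1869  0.1765] 6.21
[[-1.4, -0.1], [-0.2, 2.5], [1.0, 1.6], [-0.1, -1.4], [-0.1, 0.1], [-1.6, -1.6]]
free
[ 0.551  -0.1888  0.1741  0.0795] yaw deg 9.977409663818156
[[-1.5, -0.6], [-0.3, 2.1], [1.0, 1.2], [-0.1, -2.0], [0.5, 0.1], [-0.9, -1.5]]
in box 0.017015621632790884 0.030498134554143203
grip [ 0.55200058 -0.18693802  0.189     ]
```

View pics/ov2.png

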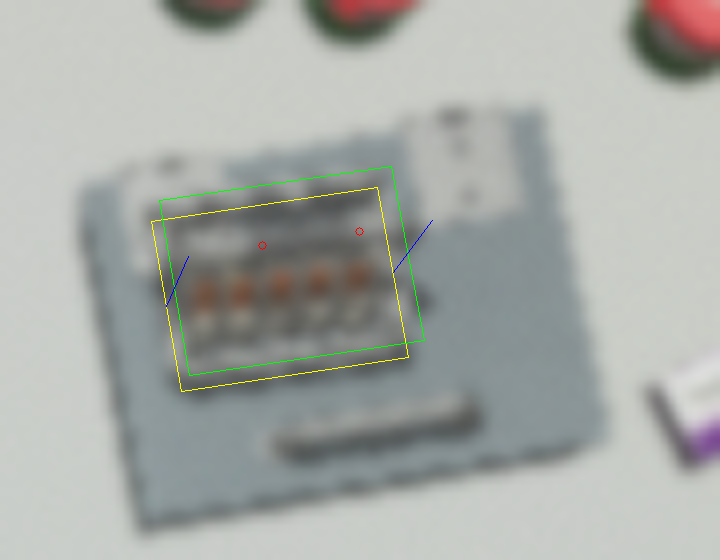

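The overlay fits: the dark sleeve lies between the predicted red circles. The grip is at about (0.552, -0.187, 0.19) with yaw about 10.5°, the seat at (0.546, 0.192, 0.1815) with yaw -12°, and the lid handle at (0.484, -0.232, 0.115). These heights agree with the text. Now I move above the basket.

Emit:
{"fn": "move_arm", "kwargs": {"targets": [{"hand":1,"dx":0,"dy":0,"dz":0.6,"spin":0.7},{"hand":1,"dx":0.47,"dy":0.59,"dz":0,"spin":0.7},{"hand":1,"dx":0.47,"dy":0.59,"dz":0,"spin":0.7},{"hand":1,"dx":0.47,"dy":0.59,"dz":0,"spin":0.7},{"hand":1,"dx":0.47,"dy":0.59,"dz":0,"spin":0.7},{"hand":1,"dx":0.47,"dy":0.59,"dz":0,"spin":0.7},{"hand":1,"dx":0.47,"dy":0.59,"dz":0,"spin":0.7},{"hand":1,"dx":0.47,"dy":0.59,"dz":0,"spin":0.7}]}}

```text
time: 1.1
eef_pos: [0.4123, -0.3646, 0.4405]
tcp_rot: [-2.484, -1.922, 0.0]
contact_force: [-0.1, 0.2, 0.2]
width: 0.0857
gripper_force: 0.0
```

Emit:
{"fn": "move_arm", "kwargs": {"targets": [{"hand":1,"dx":0.47,"dy":0.59,"dz":0,"spin":0.7},{"hand":1,"dx":0.47,"dy":0.59,"dz":0,"spin":0.7},{"hand":1,"dx":0.47,"dy":0.59,"dz":0,"spin":0.7},{"hand":1,"dx":0.47,"dy":0.59,"dz":0,"spin":0.4},{"hand":1,"dx":0,"dy":0,"dz":0,"spin":0},{"hand":1,"dx":0,"dy":0,"dz":0,"spin":0}]}}

```text
time: 1.85
eef_pos: [0.5242, -0.2243, 0.4404]
tcp_rot: [-2.014, -2.411, 0.001]
contact_force: [1.1, 0.5, -0.2]
width: 0.0852
gripper_force: 0.0
```

Emit:
{"fn": "move_arm", "kwargs": {"targets": [{"hand":1,"dx":0.47,"dy":0.62,"dz":0,"spin":0.02},{"hand":1,"dx":0,"dy":0,"dz":0,"spin":0},{"hand":1,"dx":0,"dy":0,"dz":-0.4,"spin":0},{"hand":1,"dx":0,"dy":0,"dz":-0.4,"spin":0},{"hand":1,"dx":0,"dy":0,"dz":-0.4,"spin":0},{"hand":1,"dx":0,"dy":0,"dz":-0.34,"spin":0},{"hand":1,"dx":0,"dy":0,"dz":0,"spin":0}]}}

```text
time: 2.72
eef_pos: [0.5514, -0.188, 0.3471]
tcp_rot: [-2.01, -2.411, 0.002]
contact_force: [-0.5, -0.1, -0.2]
width: 0.0855
gripper_force: 0.0
```

```bash
python3 - <<'E'
from h import *
snap('side','side1');snap('top','top1')
o=observe();print(o['eef_pos'],o['contact_force'],o['q'])
k=7
a=cv2.imread('pics/side1.png')[205:285,320:378]; a=cv2.resize(a,None,fx=k,fy=k,interpolation=cv2.INTER_CUBIC)
P=lambda p:tuple(int(v) for v in (np.array(proj('side1',p))-[320,205]+.5)*k)
t=o['eef_pos']-[0,0,.155]; cv2.drawMarker(a,P(t),(0,0,255),0,14,1)
b=cv2.resize(cv2.imread('pics/top1.png')[160:220,335:410],None,fx=5,fy=5,interpolation=cv2.INTER_CUBIC)
im=np.zeros((560,790,3),np.uint8); im[:,:406]=a; im[:300,410:785]=b; cv2.imwrite('pics/v9.png',im)
E
```

```text
[ 0.55234096 -0.18795005  0.34883138] [ 1.03714502 -0.24876881  0.12305335] [-3.79891359e-01  4.50323745e-01  1.80919644e+00 -2.04471625e-04
  8.81959992e-01 -5.60844777e-01]
```

View pics/v9.png

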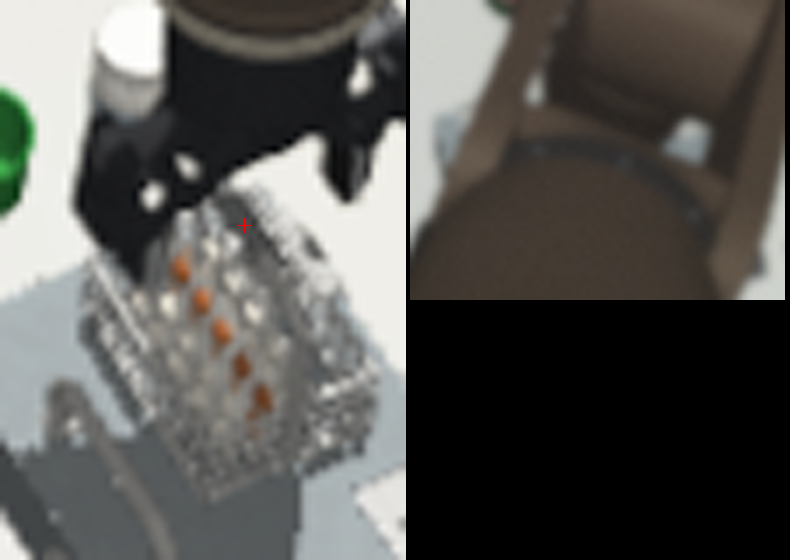

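The open fingers (tips at about (140,275) and (345,195)) straddle the bar, and the predicted grasp point (245,225) lies on it. I'll close and lift a little.

Emit:
{"fn": "move_arm", "kwargs": {"targets": [{"hand":-1},{"hand":-1},{"hand":-1},{"hand":-1},{"hand":-1},{"hand":-1},{"hand":-1},{"hand":-1}]}}

```text
invalid input at $.targets[0]: expected keys hand, dx, dy, dz, spin
```

Emit:
{"fn": "move_arm", "kwargs": {"targets": [{"hand":-1,"dz":0.1},{"hand":-1,"dz":0.2},{"hand":-1,"dz":0.3},{"hand":-1,"dz":0.3},{"hand":-1}]}}

```text
invalid input at $.targets[0]: expected keys hand, dx, dy, dz, spin
```

Emit:
{"fn": "move_arm", "kwargs": {"targets": [{"hand":-1,"dx":0,"dy":0,"dz":0,"spin":0},{"hand":-1,"dx":0,"dy":0,"dz":0,"spin":0},{"hand":-1,"dx":0,"dy":0,"dz":0,"spin":0},{"hand":-1,"dx":0,"dy":0,"dz":0,"spin":0},{"hand":-1,"dx":0,"dy":0,"dz":0,"spin":0},{"hand":-1,"dx":0,"dy":0,"dz":0,"spin":0},{"hand":-1,"dx":0,"dy":0,"dz":0,"spin":0},{"hand":-1,"dx":0,"dy":0,"dz":0,"spin":0}]}}

```text
time: 3.82
eef_pos: [0.5526, -0.1871, 0.3484]
tcp_rot: [2.01, 2.414, 0.0]
contact_force: [-1.3, 0.3, 3.4]
width: 0.0101
gripper_force: 58.6
```

Emit:
{"fn": "move_arm", "kwargs": {"targets": [{"hand":-1,"dx":0,"dy":0,"dz":0.1,"spin":0},{"hand":-1,"dx":0,"dy":0,"dz":0.2,"spin":0},{"hand":-1,"dx":0,"dy":0,"dz":0.3,"spin":0},{"hand":-1,"dx":0,"dy":0,"dz":0.3,"spin":0},{"hand":-1,"dx":0,"dy":0,"dz":0,"spin":0},{"hand":-1,"dx":0,"dy":0,"dz":0,"spin":0}]}}

```text
time: 4.58
eef_pos: [0.5524, -0.187, 0.402]
tcp_rot: [-2.01, -2.414, 0.0]
contact_force: [-0.8, 0.6, -2.2]
width: 0.0098
gripper_force: 58.6
```

```bash
python3 - <<'E'
from h import *
snap('side','side2');o=observe();print(o['eef_pos'],o['contact_force'],o['ft_torque'],o['width'])
E
```

```text
[ 0.55236583 -0.18698789  0.40173417] [ 0.06007261 -0.14210705 -2.62690208] [ 0.01078171  0.02271096 -0.04643365] 0.01002978208006913
```

```bash
cat >> h.py <<'E'
def pills(f,x0,y0,x1,y1):
    im=cv2.imread('pics/'+f+'.png').astype(int)[y0:y1,x0:x1]; b,g,r=im[...,0],im[...,1],im[...,2]
    m=((r-b>55)&(r-g>25)&(r<235)&(r-g<120)).astype(np.uint8)
    n,l,s,c=cv2.connectedComponentsWithStats(m); return [(int(s[i,4]),*(c[i]+[x0,y0]).round(1)) for i in range(1,n) if s[i,4]>1]
E
python3 - <<'E'
from h import *
a=pills('side0',325,222,378,285);b=pills('side2',325,195,390,285);print(a);print(b)
for n,u,v in a:
    p=atz('side0',u,v,.105); print(p.round(3),np.round(proj('side2',p+[0,0,.0535]),1))
E
```

```text
[(6, np.float64(345.5), np.float64(243.0)), (6, np.float64(348.5), np.float64(247.0)), (6, np.float64(351.5), np.float64(252.0)), (6, np.float64(354.3), np.float64(256.5)), (5, np.float64(357.4), np.float64(261.2))]
[(3, np.float64(388.7), np.float64(195.3)), (8, np.float64(346.5), np.float64(232.5)), (6, np.float64(349.5), np.float64(237.0)), (6, np.float64(352.3), np.float64(241.5)), (4, np.float64(355.5), np.float64(246.5)), (6, np.float64(358.5), np.float64(251.0))]
[ 0.544 -0.144  0.105] [346.2 232.6]
[ 0.548 -0.16   0.105] [349.3 236.7]
[ 0.551 -0.18   0.105] [352.4 241.8]
[ 0.554 -0.197  0.105] [355.2 246.3]
[ 0.557 -0.216  0.105] [358.4 251.1]
```

```bash
python3 - <<'E'
from h import *
im=cv2.imread('pics/top0.png').astype(int)[180:205,345:385]; m=((im[...,2]-im[...,0])>28)
y,x=np.nonzero(m); print(m.sum(),x.mean()+345,y.mean()+180,x.min()+345,x.max()+345)
print(tri(('top0',x.mean()+345,y.mean()+180),('side0',351.5,252)))
print(atz('top0',364.7,195,.1),atz('top0',365,195.5,.1))
E
```

```text
38 363.2894736842105 195.31578947368422 354 375
(array([ 0.54900049, -0.17935811,  0.10384678]), np.float64(0.004071112241143121))
[ 0.54906253 -0.18490201  0.1       ] [ 0.5471689  -0.18603809  0.1       ]
```

Emit:
{"fn": "move_arm", "kwargs": {"targets": [{"hand":-1,"dx":0,"dy":0,"dz":0.3,"spin":0},{"hand":-1,"dx":-0.2,"dy":0,"dz":0.4,"spin":0},{"hand":-1,"dx":-0.3,"dy":0.2,"dz":0.4,"spin":-0.2},{"hand":-1,"dx":-0.3,"dy":0.3,"dz":0.4,"spin":-0.2},{"hand":-1,"dx":-0.3,"dy":0.4,"dz":0.13,"spin":-0.2},{"hand":-1,"dx":-0.3,"dy":0.4,"dz":0,"spin":-0.2},{"hand":-1,"dx":-0.3,"dy":0.4,"dz":0,"spin":-0.2},{"hand":-1,"dx":-0.17,"dy":0.4,"dz":0,"spin":-0.2}]}}

```text
time: 5.62
eef_pos: [0.4394, -0.0603, 0.4995]
tcp_rot: [-2.252, -2.189, 0.001]
contact_force: [1.2, 0.3, -1.8]
width: 0.01
gripper_force: 58.6
```

Emit:
{"fn": "move_arm", "kwargs": {"targets": [{"hand":-1,"dx":0,"dy":0.5,"dz":0,"spin":-0.2},{"hand":-1,"dx":0,"dy":0.5,"dz":0,"spin":-0.2},{"hand":-1,"dx":0,"dy":0.5,"dz":0,"spin":-0.2},{"hand":-1,"dx":0,"dy":0.5,"dz":0,"spin":-0.2},{"hand":-1,"dx":0,"dy":0.5,"dz":0,"spin":-0.2},{"hand":-1,"dx":0,"dy":0.5,"dz":0,"spin":0},{"hand":-1,"dx":0,"dy":0.4,"dz":0,"spin":0},{"hand":-1,"dx":0,"dy":0.3,"dz":0,"spin":0}]}}

```text
time: 6.62
eef_pos: [0.4403, 0.1619, 0.4995]
tcp_rot: [-2.433, -1.987, 0.001]
contact_force: [0.0, -0.0, -1.8]
width: 0.0102
gripper_force: 58.5
```

Emit:
{"fn": "move_arm", "kwargs": {"targets": [{"hand":-1,"dx":0,"dy":0.2,"dz":0,"spin":0},{"hand":-1,"dx":0,"dy":0.1,"dz":0,"spin":0},{"hand":-1,"dx":0,"dy":0,"dz":0,"spin":0},{"hand":-1,"dx":0,"dy":0,"dz":0,"spin":0}]}}

```text
time: 7.12
eef_pos: [0.4404, 0.1785, 0.5001]
tcp_rot: [2.434, 1.986, -0.0]
contact_force: [-0.0, 0.3, -2.3]
width: 0.01
gripper_force: 58.5
```

Emit:
{"fn": "move_arm", "kwargs": {"targets": [{"hand":-1,"dx":0.06,"dy":0.25,"dz":0,"spin":-0.03},{"hand":-1,"dx":0.06,"dy":0.28,"dz":0,"spin":0},{"hand":-1,"dx":0,"dy":0,"dz":-0.3,"spin":0},{"hand":-1,"dx":0,"dy":0,"dz":-0.5,"spin":0},{"hand":-1,"dx":0,"dy":0,"dz":-0.5,"spin":0},{"hand":-1,"dx":0,"dy":0,"dz":-0.5,"spin":0},{"hand":-1,"dx":0,"dy":0,"dz":-0.24,"spin":0},{"hand":-1,"dx":0,"dy":0,"dz":0,"spin":0}]}}

```text
time: 8.12
eef_pos: [0.4476, 0.2112, 0.3772]
tcp_rot: [-2.438, -1.98, 0.002]
contact_force: [-0.3, -0.6, -1.9]
width: 0.0097
gripper_force: 58.5
```

```bash
python3 - <<'E'
from h import *
snap('side','side3');o=observe();print(o['eef_pos'],o['tcp_rot'],o['contact_force'],o['width'])
c=cv2.resize(cv2.imread('pics/side3.png')[110:210,260:380],None,fx=6,fy=6,interpolation=cv2.INTER_CUBIC);cv2.imwrite('pics/v10.png',c)
# predicted basket pill positions from hand pose
b=pills('side3',270,130,340,210);print(b)
for n,u,v in b: print(atz('side3',u,v,.105+o['eef_pos'][2]-.3484).round(3))
E
```

```text
[0.44789898 0.21116824 0.37801146] [-2.43875497e+00 -1.98038854e+00 -1.75481779e-05] [ 0.11721624  0.03449081 -1.54276696] 0.009830736118747305
[(9, np.float64(274.8), np.float64(131.3)), (4, np.float64(314.5), np.float64(130.0)), (7, np.float64(281.6), np.float64(134.4)), (2, np.float64(303.5), np.float64(140.0)), (2, np.float64(282.0), np.float64(155.5)), (2, np.float64(282.0), np.float64(159.5)), (2, np.float64(283.0), np.float64(163.5))]
[0.45  0.367 0.135]
[0.587 0.333 0.135]
[0.469 0.345 0.135]
[0.536 0.295 0.135]
[0.445 0.243 0.135]
[0.441 0.224 0.135]
[0.439 0.205 0.135]
```

Emit:
{"fn": "move_arm", "kwargs": {"targets": [{"hand":-1,"dx":0.15,"dy":-0.03,"dz":0,"spin":0},{"hand":-1,"dx":0.2,"dy":-0.045,"dz":0,"spin":0},{"hand":-1,"dx":0.2,"dy":-0.045,"dz":0,"spin":0},{"hand":-1,"dx":0.2,"dy":-0.045,"dz":0,"spin":0},{"hand":-1,"dx":0.2,"dy":-0.045,"dz":0,"spin":0},{"hand":-1,"dx":0,"dy":0,"dz":0,"spin":0}]}}

```text
time: 8.93
eef_pos: [0.5055, 0.1978, 0.3776]
tcp_rot: [2.44, 1.979, 0.0]
contact_force: [0.2, 1.0, -1.4]
width: 0.0099
gripper_force: 58.6
```

Emit:
{"fn": "move_arm", "kwargs": {"targets": [{"hand":-1,"dx":0.2,"dy":-0.045,"dz":0,"spin":0},{"hand":-1,"dx":0.2,"dy":-0.045,"dz":0,"spin":0},{"hand":-1,"dx":0.2,"dy":-0.045,"dz":0,"spin":0},{"hand":-1,"dx":0.08,"dy":-0.01,"dz":0,"spin":0},{"hand":-1,"dx":0,"dy":0,"dz":0,"spin":0}]}}

```text
time: 9.55
eef_pos: [0.5456, 0.1893, 0.3775]
tcp_rot: [-2.439, -1.98, 0.0]
contact_force: [-0.8, -0.0, -1.2]
width: 0.01
gripper_force: 58.6
```

```bash
python3 - <<'E'
from h import *
snap('side','side4');o=observe();print(o['eef_pos'],o['tcp_rot'],o['contact_force'],o['ft_torque'])
c=cv2.resize(cv2.imread('pics/side4.png')[115:205,275:375],None,fx=6,fy=6,interpolation=cv2.INTER_CUBIC);cv2.imwrite('pics/v10.png',c)
E
```

```text
[0.54530135 0.18938255 0.37756156] [-2.43902363e+00 -1.97973637e+00  6.37142753e-04] [-0.15585259 -0.0632053  -1.944342  ] [-0.02095279  0.02114465 -0.0132406 ]
```

Emit:
{"fn": "move_arm", "kwargs": {"targets": [{"hand":-1,"dx":0,"dy":0,"dz":-0.15,"spin":0},{"hand":-1,"dx":0,"dy":0,"dz":-0.15,"spin":0},{"hand":-1,"dx":0,"dy":0,"dz":-0.15,"spin":0},{"hand":-1,"dx":0,"dy":0,"dz":-0.1,"spin":0},{"hand":-1,"dx":0,"dy":0,"dz":0,"spin":0}]}}

```text
time: 10.22
eef_pos: [0.5453, 0.1894, 0.3441]
tcp_rot: [-2.439, -1.98, 0.001]
contact_force: [-0.0, 0.4, -1.5]
width: 0.0099
gripper_force: 58.6
```

Emit:
{"fn": "move_arm", "kwargs": {"targets": [{"hand":-1,"dx":0,"dy":0,"dz":-0.06,"spin":0},{"hand":-1,"dx":0,"dy":0,"dz":-0.04,"spin":0},{"hand":-1,"dx":0,"dy":0,"dz":0,"spin":0}]}}

```text
time: 10.6
eef_pos: [0.5454, 0.1894, 0.3386]
tcp_rot: [-2.439, -1.98, 0.0]
contact_force: [-0.1, 0.2, -1.4]
width: 0.0099
gripper_force: 58.6
```

Emit:
{"fn": "move_arm", "kwargs": {"targets": [{"hand":-1,"dx":0,"dy":0,"dz":-0.03,"spin":0},{"hand":-1,"dx":0,"dy":0,"dz":0,"spin":0},{"hand":-1,"dx":0,"dy":0,"dz":0,"spin":0}]}}

```text
time: 10.98
eef_pos: [0.5454, 0.1894, 0.3369]
tcp_rot: [2.439, 1.98, 0.0]
contact_force: [-0.5, 0.3, -1.3]
width: 0.0097
gripper_force: 58.6
```

```bash
python3 - <<'E'
from h import *
o=observe();print(o['eef_pos'],o['contact_force'],o['ft_torque'])
snap('side','side5')
c=cv2.resize(cv2.imread('pics/side5.png')[115:205,275:375],None,fx=6,fy=6,interpolation=cv2.INTER_CUBIC);cv2.imwrite('pics/v10.png',c)
E
```

```text
[0.54543299 0.18942472 0.33693348] [-0.54527666  0.29007815 -1.28841616] [ 0.01420883 -0.01950378 -0.03231604]
```

Emit:
{"fn": "move_arm", "kwargs": {"targets": [{"hand":-1,"dx":0,"dy":0,"dz":-0.03,"spin":0},{"hand":-1,"dx":0,"dy":0,"dz":0,"spin":0},{"hand":-1,"dx":0,"dy":0,"dz":0,"spin":0}]}}

```text
time: 11.4
eef_pos: [0.5454, 0.1894, 0.3361]
tcp_rot: [2.439, 1.98, 0.001]
contact_force: [-5.4, -0.5, 15.1]
width: 0.0097
gripper_force: 60.6
```

Emit:
{"fn": "move_arm", "kwargs": {"targets": [{"hand":-1,"dx":0,"dy":0,"dz":-0.02,"spin":0},{"hand":-1,"dx":0,"dy":0,"dz":0,"spin":0},{"hand":-1,"dx":0,"dy":0,"dz":0,"spin":0}]}}

```text
time: 11.78
eef_pos: [0.5455, 0.1894, 0.3358]
tcp_rot: [2.439, 1.98, 0.002]
contact_force: [-10.2, -3.5, 30.3]
width: 0.01
gripper_force: 62.1
```

The force jump confirms the bar is seated at TCP z = 0.3365, so the bar is at 0.1815 as expected. I'll ease off and release.

Emit:
{"fn": "move_arm", "kwargs": {"targets": [{"hand":-1,"dx":0,"dy":0,"dz":0.04,"spin":0},{"hand":-0.6,"dx":0,"dy":0,"dz":0,"spin":0},{"hand":-0.3,"dx":0,"dy":0,"dz":0,"spin":0},{"hand":0,"dx":0,"dy":0,"dz":0,"spin":0},{"hand":0,"dx":0,"dy":0,"dz":0,"spin":0},{"hand":0,"dx":0,"dy":0,"dz":0,"spin":0}]}}

```text
time: 12.52
eef_pos: [0.5454, 0.1894, 0.3362]
tcp_rot: [-2.439, -1.98, 0.0]
contact_force: [0.3, 0.5, 0.4]
width: 0.0426
gripper_force: 0.0
```

```bash
python3 - <<'E'
from h import *
o=observe();print(o['eef_pos'],o['contact_force'],o['width'])
snap('side','side6')
for f in('side4','side5','side6'): print(pills(f,285,140,340,200))
E
```

```text
[0.54542524 0.18940641 0.33621643] [0.28507933 0.51811823 0.35751777] 0.04264322481077407
[(2, np.float64(303.5), np.float64(140.0)), (3, np.float64(312.0), np.float64(154.0)), (3, np.float64(312.3), np.float64(161.7))]
[(2, np.float64(313.0), np.float64(162.5)), (5, np.float64(312.8), np.float64(169.6))]
[(3, np.float64(312.7), np.float64(162.3)), (2, np.float64(313.5), np.float64(166.0))]
```

Emit:
{"fn": "move_arm", "kwargs": {"targets": [{"hand":0,"dx":0,"dy":0,"dz":0.1,"spin":0},{"hand":0,"dx":0,"dy":0,"dz":0.2,"spin":0},{"hand":0,"dx":0,"dy":0,"dz":0.3,"spin":0},{"hand":0,"dx":0,"dy":0,"dz":0.4,"spin":0},{"hand":0,"dx":0,"dy":0,"dz":0.5,"spin":0},{"hand":0,"dx":0,"dy":0,"dz":0.5,"spin":0},{"hand":0,"dx":0,"dy":0,"dz":0.3,"spin":0},{"hand":0,"dx":0,"dy":0,"dz":0,"spin":0}]}}

```text
time: 13.58
eef_pos: [0.5456, 0.1895, 0.4764]
tcp_rot: [2.438, 1.979, 0.005]
contact_force: [-0.6, -0.0, 0.4]
width: 0.0431
gripper_force: 0.0
```

Emit:
{"fn": "move_arm", "kwargs": {"targets": [{"hand":0,"dx":-0.4,"dy":-0.3,"dz":0.1,"spin":0.2},{"hand":0,"dx":-0.4,"dy":-0.6,"dz":0,"spin":0.3},{"hand":0,"dx":-0.3,"dy":-0.8,"dz":0,"spin":0.3},{"hand":0,"dx":0,"dy":-0.9,"dz":0,"spin":0.3},{"hand":0,"dx":0,"dy":-0.9,"dz":0,"spin":0.3},{"hand":0,"dx":0,"dy":-0.9,"dz":0,"spin":0.3},{"hand":0,"dx":0,"dy":-0.9,"dz":0,"spin":0.3},{"hand":0,"dx":0,"dy":-0.9,"dz":0,"spin":0.3}]}}

```text
time: 14.58
eef_pos: [0.4789, -0.1843, 0.4799]
tcp_rot: [-1.993, -2.428, 0.0]
contact_force: [-0.2, 0.7, -0.0]
width: 0.0428
gripper_force: 0.0
```

```bash
python3 - <<'E'
from h import *
o=observe();print(o['eef_pos'],o['tcp_rot'],o['contact_force'],o['q'])
snap('side','side7'); snap('top','top7')
a=cv2.resize(cv2.imread('pics/side7.png')[120:200,280:350],None,fx=7,fy=7,interpolation=cv2.INTER_CUBIC)
b=cv2.resize(cv2.imread('pics/top7.png')[155:220,240:295],None,fx=5.4,fy=5.4,interpolation=cv2.INTER_CUBIC)
im=np.zeros((580,a.shape[1]+b.shape[1],3),np.uint8); im[:a.shape[0],:a.shape[1]]=a; im[:b.shape[0],a.shape[1]:]=b
print(im.shape,pills('side7',285,140,340,200)); cv2.imwrite('pics/v10.png',im)
E
```

```text
[ 0.47889835 -0.18429103  0.47986597] [-1.99302143e+00 -2.42783626e+00  1.00253619e-04] [-0.17758004  0.66557425 -0.04863418] [-4.26462882e-01  2.12560559e-01  1.80851221e+00  7.19839073e-05
  1.12101016e+00 -6.22574158e-01]
(580, 787, 3) []
```

View pics/v10.png

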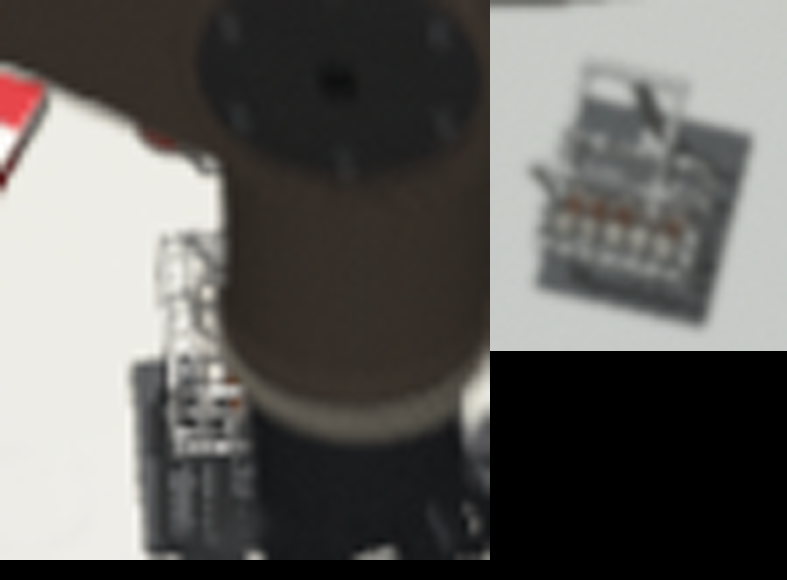

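The picture shows the basket hanging in both hooks, level and square to the stand, with the pill row at (575-680, 205-230) in the top crop. Next is the lid handle.

Emit:
{"fn": "move_arm", "kwargs": {"targets": [{"hand":0.4,"dx":0.08,"dy":-0.4,"dz":0,"spin":0.02},{"hand":0.4,"dx":0,"dy":-0.4,"dz":-0.3,"spin":0},{"hand":0.4,"dx":0,"dy":0,"dz":-0.6,"spin":0},{"hand":0.4,"dx":0,"dy":0,"dz":-0.6,"spin":0},{"hand":0.4,"dx":0,"dy":0,"dz":-0.6,"spin":0},{"hand":0.4,"dx":0,"dy":0,"dz":-0.6,"spin":0},{"hand":0.4,"dx":0,"dy":0,"dz":-0.3,"spin":0},{"hand":0.4,"dx":0,"dy":0,"dz":0,"spin":0}]}}

```text
time: 15.68
eef_pos: [0.4836, -0.2299, 0.2988]
tcp_rot: [-1.989, -2.427, 0.001]
contact_force: [0.0, 0.3, 0.4]
width: 0.0596
gripper_force: 0.0
```

Emit:
{"fn": "move_arm", "kwargs": {"targets": [{"hand":0.4,"dx":0,"dy":0,"dz":-0.3,"spin":0},{"hand":0.4,"dx":0,"dy":0,"dz":-0.18,"spin":0},{"hand":0.4,"dx":0,"dy":0,"dz":0,"spin":0}]}}

```text
time: 16.05
eef_pos: [0.4841, -0.2304, 0.2714]
tcp_rot: [-1.991, -2.429, 0.0]
contact_force: [-0.4, -0.2, -0.6]
width: 0.0597
gripper_force: 0.0
```

Emit:
{"fn": "move_arm", "kwargs": {"targets": [{"hand":0,"dx":0,"dy":0,"dz":0,"spin":0},{"hand":-1,"dx":0,"dy":0,"dz":0,"spin":0},{"hand":-1,"dx":0,"dy":0,"dz":0,"spin":0},{"hand":-1,"dx":0,"dy":0,"dz":0,"spin":0},{"hand":-1,"dx":0,"dy":0,"dz":0,"spin":0},{"hand":-1,"dx":0,"dy":0,"dz":0,"spin":0}]}}

```text
time: 16.8
eef_pos: [0.4831, -0.2309, 0.2716]
tcp_rot: [-1.989, -2.429, 0.002]
contact_force: [-11.6, -7.9, 4.7]
width: 0.0078
gripper_force: 58.6
```

Emit:
{"fn": "move_arm", "kwargs": {"targets": [{"hand":-1,"dx":0.035,"dy":0.007,"dz":0.1,"spin":0},{"hand":-1,"dx":0.035,"dy":0.008,"dz":0.1,"spin":0},{"hand":-1,"dx":0.037,"dy":0.007,"dz":0.095,"spin":0},{"hand":-1,"dx":0.04,"dy":0.008,"dz":0.095,"spin":0},{"hand":-1,"dx":0,"dy":0,"dz":0,"spin":0}]}}

```text
time: 17.42
eef_pos: [0.4916, -0.2291, 0.295]
tcp_rot: [-1.989, -2.429, 0.003]
contact_force: [-13.3, -10.5, 3.2]
width: 0.0077
gripper_force: 58.7
```

Emit:
{"fn": "move_arm", "kwargs": {"targets": [{"hand":-1,"dx":0.095,"dy":0.012,"dz":0.18,"spin":0},{"hand":-1,"dx":0.105,"dy":0.02,"dz":0.177,"spin":0},{"hand":-1,"dx":0.135,"dy":0.027,"dz":0.16,"spin":0},{"hand":-1,"dx":0.135,"dy":0.027,"dz":0.155,"spin":0},{"hand":-1,"dx":0,"dy":0,"dz":0,"spin":0}]}}

```text
time: 18.05
eef_pos: [0.5193, -0.2237, 0.3359]
tcp_rot: [-1.987, -2.428, 0.005]
contact_force: [-23.5, -7.5, 18.7]
width: 0.0076
gripper_force: 59.7
```

Emit:
{"fn": "move_arm", "kwargs": {"targets": [{"hand":-1,"dx":0.135,"dy":0.022,"dz":0.15,"spin":0},{"hand":-1,"dx":0.16,"dy":0.025,"dz":0.132,"spin":0},{"hand":-1,"dx":0,"dy":0,"dz":0,"spin":0}]}}

```text
time: 18.42
eef_pos: [0.5376, -0.2202, 0.3527]
tcp_rot: [-1.988, -2.428, 0.003]
contact_force: [-17.1, 1.5, 15.5]
width: 0.0075
gripper_force: 59.7
```

Emit:
{"fn": "move_arm", "kwargs": {"targets": [{"hand":-1,"dx":0.165,"dy":0.034,"dz":0.12,"spin":0},{"hand":-1,"dx":0.18,"dy":0.036,"dz":0.1,"spin":0},{"hand":-1,"dx":0,"dy":0,"dz":0,"spin":0}]}}

```text
time: 18.8
eef_pos: [0.5588, -0.2159, 0.3662]
tcp_rot: [-1.989, -2.428, 0.002]
contact_force: [-16.4, 4.7, 18.9]
width: 0.0075
gripper_force: 60.0
```

```bash
cat > lid.py <<'E'
from h import *
import sys
f=sys.argv[1]; snap('side',f); o=observe(); print(o['eef_pos'],o['contact_force'],o['ft_torque'])
pb=np.load('fit.npz')['pb']
g=cv2.cvtColor(cv2.imread('pics/%s.png'%f),cv2.COLOR_BGR2GRAY).astype(np.float32); g=cv2.GaussianBlur(g,(0,0),.7)
gx,gy=cv2.Sobel(g,cv2.CV_32F,1,0)/8,cv2.Sobel(g,cv2.CV_32F,0,1)/8
def pt(t,r,y,h=.003): return place(pb,(.08-r*np.cos(t)+h*np.sin(t),y,.075+r*np.sin(t)+h*np.cos(t)))
def sc(a,b):
    A,B=np.array(proj(f,a)),np.array(proj(f,b)); n=np.array([A[1]-B[1],B[0]-A[0]]);n/=np.linalg.norm(n)
    P=(A+np.linspace(.05,.95,40)[:,None]*(B-A)).astype(np.float32)
    m=lambda G:cv2.remap(G,P[:,0][None],P[:,1][None],cv2.INTER_LINEAR)[0]
    return abs(np.median(m(gx)*n[0]+m(gy)*n[1]))
res=[]
for d in np.arange(0,80,1.):
    t=np.radians(d); res.append((d,sc(pt(t,0.02,-.11),pt(t,.16,-.11)),sc(pt(t,.16,-.11),pt(t,.16,.11)),sc(pt(t,0.02,.11),pt(t,.16,.11))))
res=np.array(res)
for k,n in((1,'near side'),(2,'front'),(3,'far side')):
    i=np.argsort(-res[:,k])[:7]; print(n,[(int(res[j,0]),round(float(res[j,k]),1)) for j in i])
E
python3 lid.py s50
```

```text
[ 0.55847229 -0.2159675   0.36609689] [-14.31806597   4.67647709  18.94382976] [ 0.69783017  2.71636027 -0.09523839]
near side [(71, 26.7), (72, 26.6), (70, 23.7), (73, 21.3), (69, 20.8), (50, 17.0), (74, 16.6)]
front [(69, 14.9), (68, 14.6), (70, 11.1), (67, 10.7), (2, 10.4), (1, 10.3), (0, 9.0)]
far side [(1, 49.3), (0, 47.9), (2, 46.7), (3, 39.0), (4, 28.9), (5, 19.8), (74, 12.7)]
```

Emit:
{"fn": "move_arm", "kwargs": {"targets": [{"hand":-1,"dx":0.18,"dy":0.036,"dz":0.09,"spin":0},{"hand":-1,"dx":0.19,"dy":0.036,"dz":0.06,"spin":0},{"hand":-1,"dx":0.02,"dy":0.005,"dz":0,"spin":0},{"hand":-1,"dx":0,"dy":0,"dz":0,"spin":0},{"hand":-1,"dx":0,"dy":0,"dz":0,"spin":0}]}}

```text
time: 19.48
eef_pos: [0.5828, -0.2114, 0.3751]
tcp_rot: [-1.99, -2.429, -0.0]
contact_force: [-8.3, 5.6, 13.3]
width: 0.0073
gripper_force: 62.1
```

```bash
python3 lid.py s60
```

```text
[ 0.5827534  -0.21147862  0.37513507] [-8.2692433   5.62349337 13.16713453] [ 0.83894692  1.465985   -0.11705117]
near side [(71, 33.5), (72, 32.7), (70, 30.1), (73, 27.6), (69, 27.6), (68, 22.3), (74, 20.6)]
front [(0, 18.4), (1, 18.3), (69, 16.8), (68, 16.8), (67, 13.3), (3, 12.9), (2, 12.7)]
far side [(1, 50.7), (0, 49.3), (2, 49.2), (3, 44.6), (4, 38.5), (5, 32.3), (79, 25.3)]
```

```bash
python3 - <<'E'
from h import *
pb=np.load('fit.npz')['pb']
A=cv2.imread('pics/side0.png');C=cv2.imread('pics/s60.png');D=cv2.imread('pics/s50.png')
for m in [(-.06,-.09,.078),(-.03,-.09,.078),(0,-.09,.078),(.03,-.09,.078),(-.09,-.09,.04)]:
    u,v=np.round(proj('side0',place(pb,m))).astype(int); print(m,A[v,u],D[v,u],C[v,u])
# profile across the lid's near edge: points at 100 mm from the hinge, lid angle d
for y in(-.10,-.08):
  for n,I in(('50',D),('60',C)):
    s=[]
    for d in range(30,86,4):
        t=np.radians(d);u,v=np.round(proj('s60',place(pb,(.08-.15*np.cos(t),y,.075+.15*np.sin(t))))).astype(int); s.append((d,int(I[v,u].mean())))
    print(y,n,s)
E
```

```text
(-0.06, -0.09, 0.078) [190 189 180] [147 154 156] [148 155 157]
(-0.03, -0.09, 0.078) [186 184 175] [93 93 94] [93 93 93]
(0, -0.09, 0.078) [185 182 174] [ 92 106  88] [ 93 106  88]
(0.03, -0.09, 0.078) [184 182 173] [124 131 130] [124 131 130]
(-0.09, -0.09, 0.04) [224 227 228] [224 226 228] [224 227 228]
-0.1 50 [(30, 152), (34, 98), (38, 93), (42, 94), (46, 87), (50, 73), (54, 120), (58, 133), (62, 131), (66, 157), (70, 224), (74, 237), (78, 236), (82, 236)]
-0.1 60 [(30, 152), (34, 99), (38, 93), (42, 94), (46, 94), (50, 86), (54, 94), (58, 87), (62, 64), (66, 115), (70, 226), (74, 237), (78, 236), (82, 236)]
-0.08 50 [(30, 68), (34, 92), (38, 94), (42, 94), (46, 90), (50, 74), (54, 70), (58, 68), (62, 117), (66, 131), (70, 203), (74, 237), (78, 237), (82, 237)]
-0.08 60 [(30, 68), (34, 93), (38, 94), (42, 94), (46, 94), (50, 95), (54, 90), (58, 90), (62, 63), (66, 81), (70, 197), (74, 236), (78, 236), (82, 236)]
```

The image edge moved from about 50° to about 61° and the box interior is visible, so the lid is open at about 60°. I'll hold there, check the basket and then hand in.

Emit:
{"fn": "move_arm", "kwargs": {"targets": [{"hand":-1,"dx":0,"dy":0,"dz":0,"spin":0},{"hand":-1,"dx":0,"dy":0,"dz":0,"spin":0},{"hand":-1,"dx":0,"dy":0,"dz":0,"spin":0},{"hand":-1,"dx":0,"dy":0,"dz":0,"spin":0}]}}

```text
time: 20.02
eef_pos: [0.5827, -0.2115, 0.3751]
tcp_rot: [-1.99, -2.429, -0.0]
contact_force: [-7.8, 7.2, 12.6]
width: 0.0074
gripper_force: 62.1
```

```bash
python3 - <<'E'
from h import *
snap('top','topE');o=observe();print(o['time'],o['eef_pos'],o['contact_force'],o['width'],abs(o['joint_velocities']).max())
a,b,z=[cv2.imread('pics/%s.png'%n).astype(int) for n in('top7','topE','top0')]
print('stand change',abs(a-b)[155:220,240:295].max(),'desk change left/cup',abs(z-b)[170:245,85:238].max(),abs(z-b)[180:222,303:330].max(),'carton',abs(z-b)[198:220,410:435].max())
print(sign_off())
E
```

```text
20.075 [ 0.58273539 -0.21146287  0.37512744] [-8.06943995  6.21594327 12.46566859] 0.007677938696689613 0.0017861986386790074
stand change 150 desk change left/cup 59 163 carton 133
the job is handed in; nothing more can be done
None
```

The job is handed in: the basket was hung on both hooks and released, and the lid is held open at about 60° by the gripper. My last image check flagged pixel changes around the stand, cup and carton (possibly just the arm in view), and I handed in without resolving them.

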